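Fit the coarse grating insert into the slicer box

ROBOT

A 6-joint arm with a two-finger parallel gripper is mounted at the origin on the work surface. World frame = base frame: x ahead of the robot, y to its left, z up, the work surface at z = 0. Lengths are in m, angles in rad, forces in N, time in s.
With the tool pointing down it reaches from about 0.3 to 0.75 m from the base axis. Payload 8.5 kg.
Tool frame: the origin (TCP) lies at the very end of the fingers, on their centre line; the grasp point (between the pads) lies 19 mm behind it; z points along the fingers, y is the line along which they close (so a half turn about z gives the same grasp; the last joint's range is limited). The gripper opens to 88 mm and grips with 3 to 60 N. Pads are 18 mm wide; open, the fingers measure 123 mm over their backs; the gripper's body (75 mm by 187 mm) begins 45 mm behind the grasp point.
Start: joints at [-1.332, 0.381, 1.297, -0, 1.464, -0.215], TCP at [0.241, -0.494, 0.239] pointing down, gripper open.
Joint ranges: [-3.11, 3.11], [-0.89, 2.33], [0.22, 2.48], [-1.42, 4.56], [0.17, 2.85], [-2.88, 2.88]. Speed limits (rad/s): [2.39, 2.39, 3.14, 3.14, 3.14, 3.14].

INTERFACE

Orientations are given as a unit quaternion [x, y, z, w].
In Python, from bench import r, sensors, eyes, order gives the robot as it stands. Calls block until the motion is done:
- r.move_to(position, orientation): joint-space move of the TCP to a pose.
- r.line_to(position, rotation=None, vel=0.15, threshold=None): straight line of the TCP; rotation=None keeps the orientation; vel is the mean speed in m/s. With threshold (N) it stops when the force on the tool has changed by that much, and returns True; else False.
- r.move_joints(angles): joint-space move.
- r.release() and r.gripper_close(): open the fingers fully, or close them until they stop; the grip force is fixed at half the most.
- r.wait(seconds).
- r.solve_ik(position, orientation): joint angles nearest the present ones, or None.
- sensors.observe(): the state.
- eyes.get_image(name): name is "scene" or "top"; returns the picture (420x560x3 uint8, red, green, blue); there is no depth.
- eyes.calibration(name): a dict with "K" (3x3 intrinsics, pixels), "R" (3x3) and "t" (3): a world point X has camera coordinates R X + t. Camera axes: x right, y down, z forward; pixel columns grow to the right and rows downward; lengths in m; the calibration is good to about 2 mm. A picture is of the moment at which its call begins. calibration takes no time and is no camera call.
A pose or a line that the arm cannot do raises r.MotionError and nothing moves.
- order.job_done(): hands the job in; it is judged then, once.
The state is a dict: "clock": time; "joint_pos": joint angles; "qvel": joint speeds; "joint_torque": joint torques, N m; "tcp_pos": TCP position; "tcp_rot": TCP orientation; "force": force on the tool from outside, world axes, zero at the start; "wrist_torque": the same for the moment, N m; "gripper_width": finger opening in m; "gripper_force": force on a finger pad.
Only numpy, scipy, OpenCV 4.12 (cv2) and the standard library are available. Lean on these libraries where they do the work, as an engineer would, in place of code of your own. Each camera call takes 0.05 s, during which the arm holds its last target. There are 200 camera calls.

TASK

Fit the orange coarse-grating insert into the slicer box: lay its front end in the mouth of the channel and slide it gently in under the two sprung clips, never forcing it, until it is fully home against the stop and both clips have snapped down into its notches. Do not prise the clips up, let go of the insert, and leave the other kitchen things as they stand.

Things in the scene. Friction and masses are not known exactly. Their poses are not given: they have to be found in the camera images.
- coarse_insert: The insert to fit: orange plastic frame 150 x 84 mm with a steel grating panel, 8 mm thick, 100 to 160 g. Origin: centre of its underside; x runs to its front end (goes in first), z up. An upright thumb grip stands at its rear end. Bevelled front. Each 14 mm side rim has an open notch from x = +12 to +27 mm, floor 3 mm above the underside, and just ahead of it a crest 2 mm higher than the rim.
- coarse_grip (a point): Centre of the insert's upright thumb grip: a block 14 mm along the insert's x, 36 mm across (y), rising from the 7 mm thick plate to 35 mm above the underside. This point lies 64 mm behind the insert's origin and 21 mm above its underside.
- coarse_front (a point): Middle of the insert's front edge, at its underside, 75 mm ahead of its origin.
- slicer: Slicer box held fast by suction feet. Origin: centre of the clear catch box's underside; x points the way the insert slides in, from the open mouth to the stop (green loop handle beyond it), z up. The white frame on top (270 x 126 mm) slides stiffly on the box's rim: it and its clips sit, unmeasured, up to 8 mm nearer or farther along x than centred. It does not shift under a gentle push.
- slicer_mouth (a point): Middle of the channel's open mouth at ledge height, 152 mm before the stop, for a centred frame (true place up to 8 mm off along x). The insert slides on two ledges 74 mm above the worktop, between rails 12 mm tall and 86.5 mm apart (the insert is 84). The rails flare to about 97 mm over the first 20 mm; a small ramp leads up to the ledges.
- slicer_stop (a point): Middle of the channel's rigid end stop (the step up to the ribbed runway) at ledge height, for a centred frame; the true stop is up to 8 mm off along x and must be felt. Home: the insert's front edge within 2 mm of the true stop; only then do both clips fall into the notches.
- clip_left (a joint): Sprung steel clip on the frame over the channel's +y side; angle in rad: 0 at rest, grows as its nose is lifted. The nose hangs 50 mm before the true stop, 36 mm off the middle, 2.5 mm above the ledge, with an upturned lip towards the mouth; the bevel first meets it with the front edge about 47 mm before the stop. About 0.12 on the rim, up to 0.2 on the crest, 0.01 when snapped into the notch.
- clip_right (a joint): The same clip on the channel's -y side, same values. Each presses down with 1.5 to 4 N. Pushing takes 6 to 8 N as the clips climb the bevel (the first 12 mm or so), about 4 N along the rims, 6 to 9 N over the crests in the last 10 mm, then it eases to about 1 N as both snap down; past that comes the rigid stop.
- slicing_insert: Bystander: the other insert, same shape and size, green with a slanted blade. Origin: centre of its underside.
- food_holder: Bystander: white round food holder, 72 mm wide, 60 mm tall. Origin: centre of its underside.
- carrot: Bystander: carrot 150 mm long lying down. Origin: under its thin end.
- mixing_bowl: Bystander: white mixing bowl, 170 mm wide, 75 mm tall. Origin: centre of its underside.
- mug: Bystander: blue mug, 80 mm wide, 95 mm tall. Origin: centre of its underside.
- spoon: Bystander: spoon with a wooden handle, lying on the worktop.
- pepper_mill: Bystander: dark wooden pepper mill, 142 mm tall. Origin: centre of its underside.
- jam_jar: Bystander: amber jam jar, 68 mm wide, 90 mm tall. Origin: centre of its underside.
Mind the look-alikes: they are no part of the job. Several things look just like the coarse_insert: the one meant starts farthest from the robot's base.

How it is judged:
On the way, in this order (a step that is already met when the one before it is completed fails the run):
1. the insert lies in the channel and has lifted both clips, which ride on its rims (value of joint each of clip_left, clip_right above 0.1 rad and x of coarse_front in the frame of slicer_stop between -0.062 and 0.008 m), for 0.1 s.
2. the insert is fully home against the stop and both clips have snapped down (x of coarse_front in the frame of slicer_stop between -0.0105 and 0.0105 m and y of coarse_front in the frame of slicer_stop between -0.004 and 0.004 m and z of coarse_front in the frame of slicer_stop between -0.003 and 0.003 m and angle between the x axis of coarse_insert and the x axis of slicer, either way round below 0.04 rad and angle between the z axis of coarse_insert and the z axis of slicer, either way round below 0.04 rad and value of joint each of clip_left, clip_right below 0.03 rad), for 0.2 s.
At the end, for the whole second after the job is handed in: The insert lies flat and straight in the channel, its front edge within 10.5 mm of the centred stop (the frame has 8 mm of play), both clips down in its notches (below 0.03 rad), at rest and released (all of step 2 and linear speed of coarse_insert below 0.01 m/s); the robot touches nothing.
It fails at once if the insert is forced: more than 30 N of contact force between it and the slicer, summed over clips, ledges, rails and stop (contact force between coarse_insert and slicer above 30 N).
It fails at once if a clip is bent up beyond 0.3 rad (value of joint any of clip_left, clip_right above 0.3 rad).
It fails at once if the fingers press on the slicer or its clips with more than 10 N (contact force between the fingers and slicer above 10 N).
It fails at once if another kitchen thing is moved more than 20 mm (distance of any of slicing_insert, food_holder, carrot, mixing_bowl, mug, spoon, pepper_mill, jam_jar from where it was at the start of the episode above 0.02 m).
It also fails if it takes over 67 s, if anything falls off the work surface, if the arm or the gripper's body presses on something with over 40 N, if the wrist force passes 120 N, or if a joint passes its speed limit or range.

## Working session

There is one attempt and no reset: what is moved stays moved. The work goes in short steps, each a Python script; the robot and the scene stay as the last script left them, time stands still between calls to the robot, and variables do not carry over. Pictures are saved under pics/ and viewed, at most 10 in all, crops included, and the job is handed in when it is done.

```bash
mkdir -p pics; ls; python3 - <<'E'
from bench import r,sensors,eyes
import cv2
for n in("scene","top"):
    im=eyes.get_image(n); cv2.imwrite(f"pics/{n}0.png",cv2.cvtColor(im,cv2.COLOR_RGB2BGR))
    c=eyes.calibration(n); C=-c["R"].T@c["t"]; print(n,c["K"].tolist(),c["R"].round(3).tolist(),C)
print(sensors.observe())
E
```

```text
pics
scene [[526.4375393470619, 0.0, 280.2023087207738], [0.0, 526.4375393470619, 208.29884084217062], [0.0, 0.0, 1.0]] [[-0.385, 0.923, -0.001], [0.597, 0.248, -0.762], [-0.703, -0.294, -0.647]] [1.73645071 0.52162001 1.13937961]
top [[478.0159336698752, 0.0, 284.2382767463027], [0.0, 478.0159336698752, 212.46783227770575], [0.0, 0.0, 1.0]] [[-0.013, -1.0, 0.001], [-0.995, 0.013, -0.099], [0.099, -0.002, -0.995]] [0.42647366 0.01363509 1.56256468]
{'clock': 0.1, 'joint_pos': array([-1.33231422e+00,  3.81144263e-01,  1.29812986e+00, -2.40746977e-05,
        1.46360765e+00, -2.15279864e-01]), 'qvel': array([ 5.89282263e-04, -2.33281784e-03, -1.67164179e-03, -4.35370545e-04,
       -4.95505194e-06,  6.68752475e-04]), 'joint_torque': array([ 3.27689893e-03, -4.38651538e+01, -2.24908930e+01,  7.14853127e-02,
        3.42996418e-02, -8.89956073e-05]), 'tcp_pos': array([ 0.24103638, -0.494101  ,  0.2382097 ]), 'tcp_rot': array([ 9.74372230e-01,  2.24940754e-01, -1.94441046e-05, -6.44380271e-04]), 'force': array([ 0.10227805,  0.47269757, -0.23024695]), 'wrist_torque': array([-0.00679634, -0.05747108, -0.02338439]), 'gripper_force': 0.0, 'gripper_width': 0.08782921667682017}
```

View pics/scene0.png

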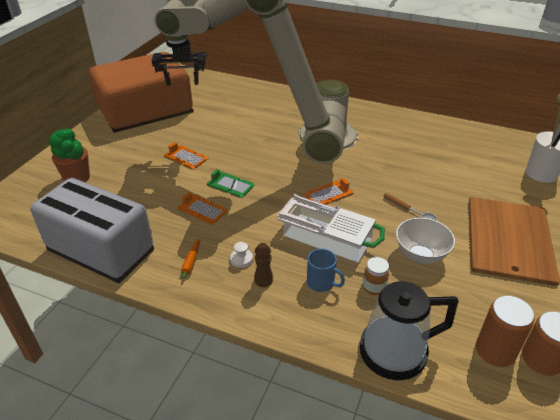

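View pics/top0.png

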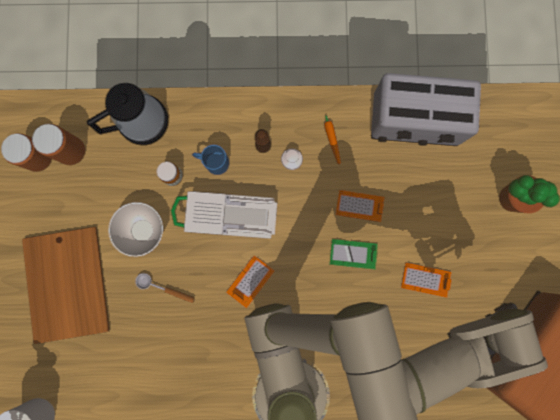

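The scene view shows orange inserts at (203,208), (185,156) and (328,192). The top view has them at (358,206), (427,279) and (250,280), with the slicer frame around (232,215) and its green handle on the left at (180,211). The grips on the first two are on the right-hand end (-y). Next I'll measure the inserts and the frame.

```bash
cat > h.py <<'E'
import cv2,numpy as np
from bench import r,sensors,eyes,order
def ray(n,uv,z):
    c=eyes.calibration(n); R,t=c["R"],c["t"]; C=-R.T@t
    d=R.T@np.linalg.solve(c["K"],np.array([uv[0],uv[1],1.]))
    return C+d*(z-C[2])/d[2]
def blobs(im,lo,hi,amin=150,box=None):
    m=cv2.inRange(cv2.cvtColor(im,cv2.COLOR_RGB2HSV),lo,hi)
    if box: k=np.zeros_like(m); x0,y0,x1,y1=box; k[y0:y1,x0:x1]=1; m=m*k
    m=cv2.morphologyEx(m,cv2.MORPH_CLOSE,np.ones((5,5)))
    return m,[c for c in cv2.findContours(m,cv2.RETR_EXTERNAL,cv2.CHAIN_APPROX_NONE)[0] if cv2.contourArea(c)>amin]
def rect(n,c,z):
    p=np.array([ray(n,q[0],z)[:2] for q in c],np.float32)
    return cv2.minAreaRect(p)
E
python3 - <<'E'
from h import *
im=eyes.get_image("top")
m,cs=blobs(im,(4,190,90),(14,255,255),150,(220,180,460,310))
for c in cs:
    b=rect("top",c,.008); print("orange",cv2.boundingRect(c),np.round(b[0],4),np.round(b[1],4),round(b[2],2),"dist",np.hypot(*b[0]))
m2,cs2=blobs(im,(0,0,150),(179,45,255),500,(176,180,290,250))
for c in cs2:
    b=rect("top",c,.086); print("white",cv2.boundingRect(c),np.round(b[0],4),np.round(b[1],4),round(b[2],2),cv2.boxPoints(b).round(3).tolist())
o=im[170:320,165:465][:,:,::-1].copy(); 
cv2.drawContours(im,cs+cs2,-1,(255,0,255),1)
o2=im[170:320,165:465][:,:,::-1]
cv2.imwrite("pics/c1.png",cv2.resize(np.vstack([o,o2]),None,fx=2,fy=2,interpolation=cv2.INTER_CUBIC)[:600])
s=eyes.get_image("scene")[170:270,160:400,::-1]
cv2.imwrite("pics/c2.png",cv2.resize(s,None,fx=3.3,fy=3.3,interpolation=cv2.INTER_CUBIC))
E
```

```text
orange (401, 263, 50, 34) [ 0.3579 -0.4454] [0.1542 0.0838] 77.55 dist 0.5713350539549467
orange (227, 256, 47, 52) [0.361  0.1243] [0.0829 0.1485] 52.5 dist 0.38183220814055924
orange (336, 191, 48, 31) [ 0.6015 -0.2373] [0.1498 0.0823] 80.44 dist 0.6466573894798999
white (184, 192, 93, 46) [0.5695 0.1774] [0.279  0.1252] 84.74 [[0.49399998784065247, 0.04399999976158142], [0.6190000176429749, 0.032999999821186066], [0.6449999809265137, 0.3109999895095825], [0.5199999809265137, 0.32199999690055847]]
```

View pics/c1.png

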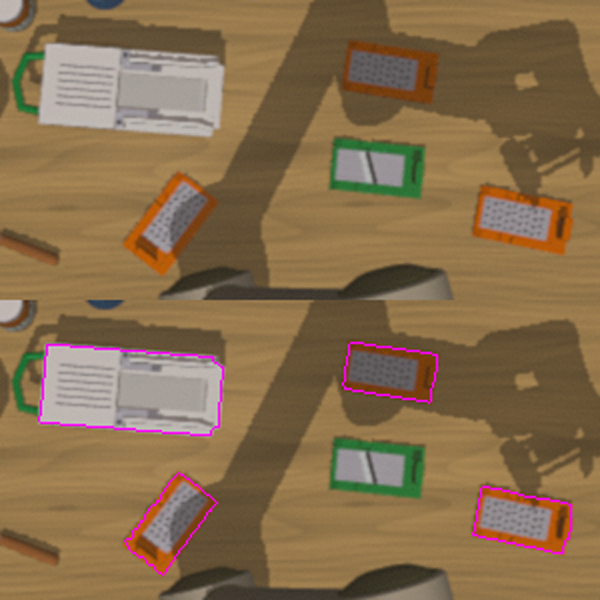

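View pics/c2.png

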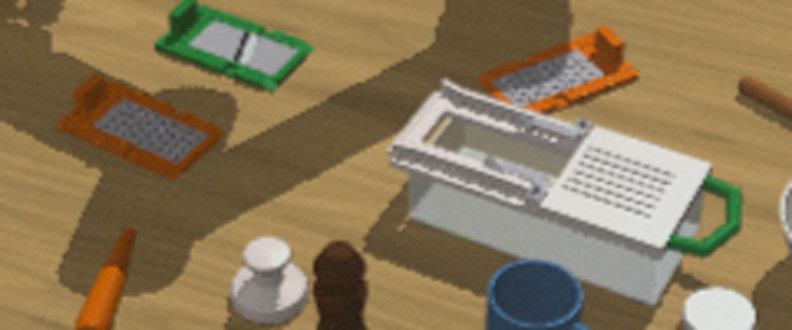

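The target is the insert in shadow at top view (358,206). It is farthest at 0.647 m and measures 150 x 82 mm, with its grip at the -y end and front toward the slicer. The frame reads 125 mm wide, yaw about 85°, with the clips near u≈230. Now I'll grasp the grip, closing along the insert's x axis.

```bash
cat >> h.py <<'E'
from scipy.spatial.transform import Rotation as Ro
def quat(yaw,s=1):  # tool down, tool y along s*heading
    y=s*np.array([np.cos(yaw),np.sin(yaw),0]); z=np.array([0,0,-1.])
    return Ro.from_matrix(np.c_[np.cross(y,z),y,z]).as_quat()
E
python3 - <<'E'
from h import *
yi=np.radians(80.44); d=np.array([np.cos(yi),np.sin(yi)])
g=np.array([.6015,-.2373])-.064*d
print("grip",g,"scene check",ray("scene",(189.7,194.8),.035)[:2])
ys=np.radians(84.74)
for s in(1,-1):
    q=r.solve_ik([*g,.15],quat(yi,s)); q2=r.solve_ik([.556,.04,.09],quat(ys,s)); print(s,q,q2)
print("stop~",ray("top",(225,214.5),.086))
# slicer long edges
im=eyes.get_image("top"); m,cs=blobs(im,(0,0,150),(179,45,255),500,(176,180,290,250))
p=np.array([ray("top",q[0],.086)[:2] for q in cs[0]])
e=np.array([np.cos(ys),np.sin(ys)]); n=np.array([-e[1],e[0]]); c0=np.array([.5695,.1774])
a,b=(p-c0)@e,(p-c0)@n
for sg in(1,-1):
    k=(sg*b>.05)&(abs(a)<.11); f=np.polyfit(a[k],b[k],1); print("edge",sg,f)
print("ends",a.min(),a.max())
E
```

```text
grip [ 0.59087086 -0.30041118] scene check [ 0.58767321 -0.28697338]
1 [-6.48567261e-01  6.45574194e-01  1.08966373e+00 -4.44089210e-16
  1.40635473e+00 -2.05251011e+00] [-1.40560402e-01  5.43683799e-01  1.49327493e+00 -4.44089210e-16
  1.10463393e+00 -1.61955241e+00]
-1 [-6.48567261e-01  6.45574194e-01  1.08966373e+00 -4.44089210e-16
  1.40635473e+00  1.08908254e+00] [-1.40560402e-01  5.43683799e-01  1.49327493e+00 -4.44089210e-16
  1.10463393e+00  1.52204024e+00]
stop~ [0.56988327 0.19434093 0.086     ]
edge 1 [-0.00120631  0.06104996]
edge -1 [-0.00206646 -0.06104032]
ends -0.13971594506105353 0.13982660322630924
```

```bash
python3 - <<'E'
from h import *
yi=np.radians(80.44); g=[.5905,-.298]
r.move_to([*g,.12],quat(yi,-1))
print(r.line_to([*g,.010],vel=.1,threshold=8)); r.gripper_close()
o=sensors.observe(); print(o["gripper_width"],o["gripper_force"],o["tcp_pos"],o["force"],o["clock"])
f0=o["force"]
r.line_to([*g,.16],vel=.15); r.wait(.2)
o=sensors.observe(); print(o["gripper_width"],o["tcp_pos"],o["force"],o["wrist_torque"],o["clock"])
im=eyes.get_image("scene"); t=eyes.get_image("top")
a=cv2.resize(im[90:260,130:400,::-1],(800,504),interpolation=cv2.INTER_CUBIC); cv2.imwrite("pics/g.png",a); cv2.imwrite("pics/gt.png",t[:,:,::-1])
E
```

```text
False
0.013524002823341937 29.996735164895654 [ 0.59050292 -0.29803134  0.00999962] [-0.40557921 -0.17696057  0.01229525] 4.15
0.013679722423936589 [ 0.59033879 -0.29791192  0.15924651] [-0.37539971  0.36505909 -0.20858444] [-0.02798662 -0.00594566  0.00473184] 5.5
```

View pics/g.png

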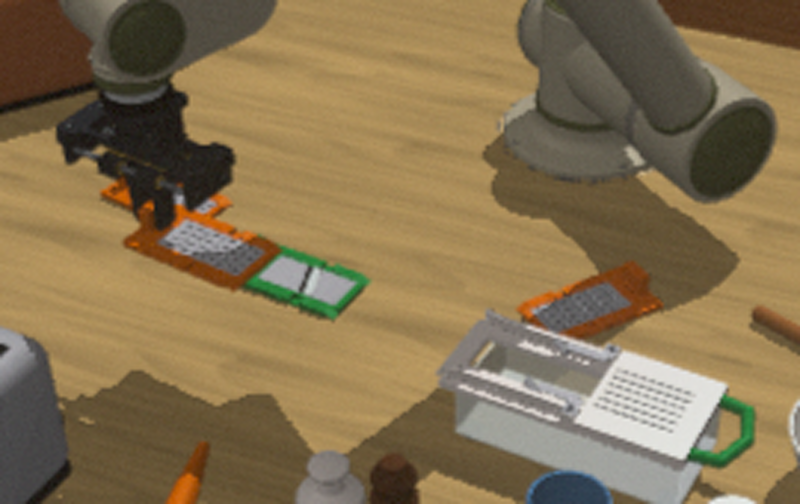

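View pics/gt.png

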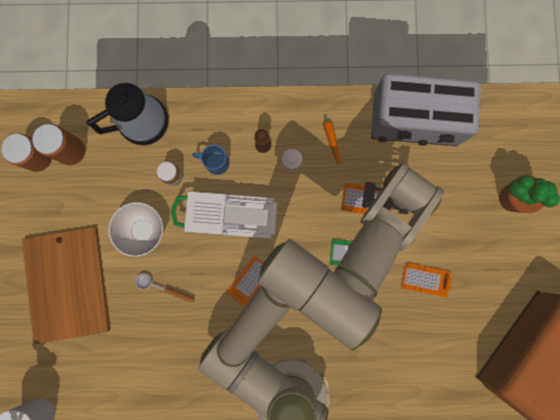

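The insert is held level, with width 13.6 mm matching the grip, and its front is visible in the top view at about (353,198). Next I'll bring it in front of the mouth and measure it in the hand against the channel line.

```bash
cat >> h.py <<'E'
ys=np.radians(84.65); e=np.array([np.cos(ys),np.sin(ys)]); n=np.array([-e[1],e[0]]); c0=np.array([.5695,.1774])
def at(a,b,z): return [*(c0+a*e+b*n),z]
E
python3 - <<'E'
from h import *
r.line_to(at(-.325,0,.159),quat(ys,-1),vel=.15)
r.line_to(at(-.325,0,.094),vel=.1); r.wait(.2)
o=sensors.observe(); print(o["tcp_pos"],o["gripper_width"],o["clock"])
t=eyes.get_image("top"); s=eyes.get_image("scene")
m,cs=blobs(t,(3,150,60),(16,255,255),60,(270,185,360,250))
for c in cs:
    p=np.array([ray("top",q[0],.092)[:2] for q in c]); a,b=(p-c0)@e,(p-c0)@n
    print(cv2.boundingRect(c),"a",a.min(),a.max(),"b",b.min(),b.max())
    for sg in(1,-1):
        k=(sg*b>.03)&(a<a.max()-.008)&(a>a.max()-.075)
        if k.sum()>4: print(sg,np.polyfit(a[k],b[k],1),np.median(b[k]),k.sum())
x=cv2.resize(t[170:260,180:360,::-1],(800,400),interpolation=cv2.INTER_CUBIC); cv2.imwrite("pics/m.png",x)
E
```

```text
[ 0.53943493 -0.14628983  0.09457125] 0.013828626575136133 7.8167
(290, 206, 23, 29) a -0.25588455261336873 -0.18616829659538903 b -0.04344608261136518 0.04241958466316995
1 [0.07002769 0.05600678] 0.04081088176373417 23
-1 [-0.02151493 -0.04353221] -0.041331536705115426 21
```

View pics/m.png

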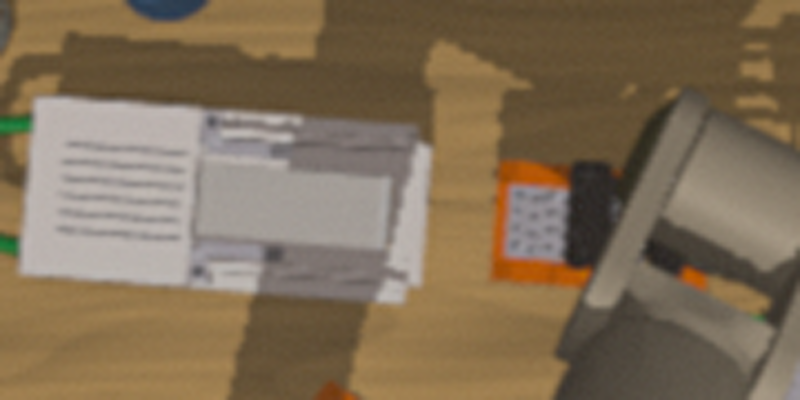

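The front edge is at a=-0.186 as predicted, lateral offset is about 0.3 mm, and yaw is aligned. Entering the mouth now.

```bash
cat >> h.py <<'E'
def st():
    o=sensors.observe(); p=o["tcp_pos"]; f=o["force"]; q=p[:2]-c0
    print("a %.4f b %.4f z %.4f | fa %.2f fb %.2f fz %.2f My %s w %.4f t %.1f"%(q@e,q@n,p[2],f[:2]@e,f[:2]@n,f[2],np.round(o["wrist_torque"],2),o["gripper_width"],o["clock"])); return q@e,f[:2]@e
E
python3 - <<'E'
from h import *
r.line_to(at(-.325,0,.0858),vel=.05); st()
for a in(-.28,-.24,-.22,-.20):
    h=r.line_to(at(a,0,.0858),vel=.06,threshold=5); st()
    if h: print("hit"); break
else:
    print(r.line_to(at(-.20,0,.081),vel=.01,threshold=2)); st()
E
```

```text
a -0.3249 b 0.0002 z 0.0853 | fa 0.24 fb -0.20 fz -1.47 My [0.02 0.03 0.01] w 0.0140 t 8.2
a -0.2802 b -0.0001 z 0.0858 | fa 0.42 fb -0.55 fz -1.10 My [-0.04  0.05  0.  ] w 0.0137 t 9.1
a -0.2401 b -0.0000 z 0.0858 | fa 0.24 fb 0.91 fz -1.68 My [-0.03 -0.04  0.03] w 0.0136 t 9.9
a -0.2196 b -0.0000 z 0.0858 | fa -0.08 fb 0.17 fz -0.62 My [-0.08  0.03  0.04] w 0.0136 t 10.4
a -0.1997 b 0.0000 z 0.0858 | fa -0.19 fb -0.67 fz -1.10 My [ 0.01 -0.01 -0.05] w 0.0138 t 10.9
True
a -0.2003 b -0.0001 z 0.0834 | fa -0.72 fb -0.13 fz 3.63 My [0.22 0.01 0.03] w 0.0137 t 11.3
```

The ledge is felt at TCP z≈0.0838, as expected. Now I'll slide in small steps and watch the force.

```bash
python3 - <<'E'
from h import *
a=-.200; z=.0839
r.line_to(at(a,0,z),vel=.01); st()
while a<-.150:
    a+=.003
    h=r.line_to(at(a,0,z),vel=.02,threshold=7); ra,f=st()
    if h or abs(f)>12: print("stop",h); break
E
```

```text
a -0.2001 b 0.0000 z 0.0838 | fa -0.28 fb -0.26 fz 0.99 My [ 0.03  0.05 -0.02] w 0.0137 t 11.5
a -0.1967 b 0.0001 z 0.0838 | fa 0.56 fb -0.43 fz 0.44 My [ 0.13 -0.05 -0.02] w 0.0136 t 11.8
a -0.1938 b 0.0001 z 0.0839 | fa 1.23 fb -0.40 fz 0.07 My [ 0.19 -0.07 -0.01] w 0.0139 t 12.1
a -0.1908 b 0.0000 z 0.0839 | fa 1.11 fb 0.46 fz 0.84 My [ 0.15 -0.02  0.  ] w 0.0138 t 12.4
a -0.1878 b 0.0000 z 0.0839 | fa 0.41 fb -1.08 fz 0.26 My [ 0.19 -0.04  0.01] w 0.0137 t 12.7
a -0.1848 b 0.0000 z 0.0839 | fa 0.71 fb 0.31 fz 1.27 My [ 0.2  -0.02  0.03] w 0.0136 t 13.0
a -0.1818 b 0.0000 z 0.0839 | fa 0.51 fb 0.46 fz 0.52 My [ 0.18 -0.06  0.01] w 0.0137 t 13.3
a -0.1788 b 0.0000 z 0.0839 | fa 0.29 fb 0.16 fz 0.64 My [ 0.18 -0.06 -0.05] w 0.0136 t 13.6
a -0.1758 b 0.0000 z 0.0839 | fa 0.51 fb 0.40 fz -0.11 My [ 0.13 -0.05 -0.02] w 0.0138 t 13.9
a -0.1728 b 0.0000 z 0.0839 | fa 0.89 fb 0.30 fz -0.11 My [ 0.15 -0.01 -0.02] w 0.0140 t 14.2
a -0.1698 b -0.0000 z 0.0839 | fa 0.70 fb 0.00 fz 0.27 My [ 0.2  -0.04  0.03] w 0.0138 t 14.5
a -0.1668 b -0.0000 z 0.0839 | fa 0.42 fb 0.16 fz 1.61 My [ 0.21 -0.01 -0.04] w 0.0133 t 14.8
a -0.1638 b 0.0000 z 0.0839 | fa 1.52 fb -0.53 fz 1.23 My [ 0.2  -0.09 -0.05] w 0.0134 t 15.1
a -0.1615 b -0.0001 z 0.0839 | fa 0.48 fb 0.15 fz 3.57 My [ 0.15  0.03 -0.04] w 0.0135 t 15.3
stop True
```

```bash
python3 - <<'E'
from h import *
o=sensors.observe(); a=(o["tcp_pos"][:2]-c0)@e; z=.0839
r.wait(.2); st()
for i in range(8):
    a+=.0015
    h=r.line_to(at(a,0,z),vel=.01,threshold=8); ra,f=st()
    if h or abs(f)>12: print("stop",h); break
E
```

```text
a -0.1615 b -0.0001 z 0.0839 | fa 1.88 fb 0.41 fz 4.21 My [ 0.3  -0.05  0.02] w 0.0139 t 15.5
a -0.1611 b -0.0001 z 0.0839 | fa 0.00 fb -0.15 fz 3.17 My [ 0.18  0.05 -0.03] w 0.0140 t 15.8
stop True
```

```bash
python3 - <<'E'
from h import *
t=eyes.get_image("top"); s=eyes.get_image("scene")
A=cv2.resize(s[170:270,190:390,::-1],(800,400),interpolation=cv2.INTER_CUBIC); B=cv2.resize(t[190:240,180:380,::-1],(800,200),interpolation=cv2.INTER_CUBIC)
cv2.imwrite("pics/n.png",np.vstack([A,B]))
for i in range(3): r.wait(.1); st()
E
```

```text
a -0.1611 b -0.0001 z 0.0840 | fa 0.55 fb 0.53 fz 2.56 My [ 0.25 -0.03  0.02] w 0.0138 t 16.0
a -0.1611 b -0.0001 z 0.0839 | fa 0.44 fb -0.75 fz 2.85 My [ 0.23 -0.07  0.  ] w 0.0137 t 16.1
a -0.1611 b -0.0001 z 0.0839 | fa 0.37 fb -0.05 fz 2.95 My [ 0.27 -0.04  0.03] w 0.0138 t 16.2
```

View pics/n.png

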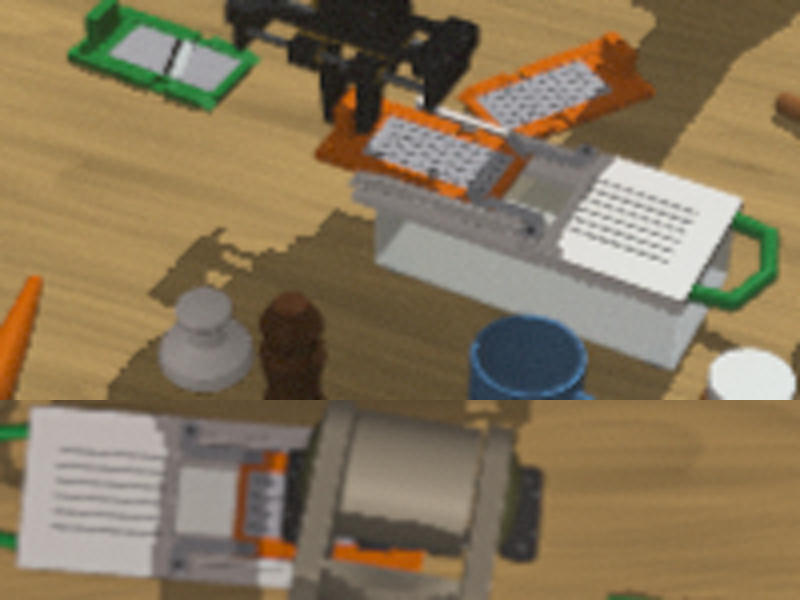

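The scene shows the insert lying in the channel. In the top view its front edge is at u≈240, about 52 mm before the runway step at u≈222, so this is where it meets the clips. Carrying on with a slightly higher threshold.

```bash
python3 - <<'E'
from h import *
a=-.1611; z=.0839; hits=0
for i in range(14):
    a+=.001
    h=r.line_to(at(a,0,z),vel=.01,threshold=12); ra,f=st()
    if h: print("hit"); hits+=1
    if hits>1 or abs(f)>12: break
E
```

```text
a -0.1608 b -0.0001 z 0.0839 | fa -5.46 fb 0.89 fz 3.65 My [-0.65  0.03  0.11] w 0.0139 t 16.4
a -0.1600 b -0.0002 z 0.0840 | fa -6.42 fb 0.60 fz 2.09 My [-0.77  0.07 -0.04] w 0.0135 t 16.7
a -0.1591 b -0.0002 z 0.0840 | fa -6.72 fb -0.07 fz 2.76 My [-0.83  0.08 -0.  ] w 0.0138 t 16.9
a -0.1582 b -0.0002 z 0.0840 | fa -7.68 fb 1.07 fz 2.68 My [-0.88  0.08  0.01] w 0.0134 t 17.2
a -0.1572 b -0.0002 z 0.0840 | fa -7.67 fb 0.20 fz 3.43 My [-0.95  0.12 -0.04] w 0.0135 t 17.4
a -0.1563 b -0.0003 z 0.0840 | fa -8.15 fb 0.29 fz 3.02 My [-0.98  0.08  0.  ] w 0.0140 t 17.7
a -0.1553 b -0.0003 z 0.0840 | fa -7.92 fb 1.19 fz 2.78 My [-1.    0.05 -0.  ] w 0.0135 t 17.9
a -0.1543 b -0.0003 z 0.0840 | fa -7.49 fb -0.25 fz 2.90 My [-0.99  0.11 -0.02] w 0.0137 t 18.2
a -0.1533 b -0.0003 z 0.0840 | fa -9.07 fb 0.54 fz 2.91 My [-1.11  0.08  0.01] w 0.0138 t 18.4
a -0.1524 b -0.0003 z 0.0840 | fa -8.15 fb 0.30 fz 2.88 My [-1.12  0.1   0.01] w 0.0138 t 18.7
a -0.1514 b -0.0003 z 0.0840 | fa -8.70 fb -1.38 fz 2.84 My [-1.16  0.07 -0.02] w 0.0136 t 18.9
a -0.1501 b -0.0002 z 0.0840 | fa -7.30 fb -0.36 fz 2.95 My [-0.88 -0.01 -0.04] w 0.0133 t 19.2
a -0.1489 b -0.0002 z 0.0840 | fa -6.17 fb -0.18 fz 3.20 My [-0.67  0.05 -0.01] w 0.0139 t 19.4
a -0.1479 b -0.0002 z 0.0840 | fa -5.25 fb -1.58 fz 2.92 My [-0.67  0.04  0.02] w 0.0139 t 19.7
```

The forces match the bevel climb and then the rims. I expect home at a≈-0.1145.

```bash
python3 - <<'E'
from h import *
a=-.1479; z=.0840
while a<-.128:
    a+=.0025
    h=r.line_to(at(a,0,z),vel=.015,threshold=9); ra,f=st()
    if h: print("hit"); break
pk=0
while not h and a<-.106:
    a+=.0008
    h=r.line_to(at(a,0,z),vel=.008,threshold=9); ra,f=st(); pk=max(pk,-f)
    if h: print("hit"); break
    if -f>13: print("high"); break
    if pk>5.5 and -f<2.5: print("eased"); break
E
```

```text
a -0.1461 b -0.0001 z 0.0840 | fa -5.12 fb 0.96 fz 2.68 My [-0.6  -0.07 -0.03] w 0.0137 t 19.9
a -0.1435 b -0.0001 z 0.0840 | fa -5.14 fb 0.10 fz 2.71 My [-0.6  -0.02 -0.01] w 0.0136 t 20.2
a -0.1408 b -0.0001 z 0.0840 | fa -4.69 fb 0.72 fz 2.28 My [-0.58  0.05 -0.  ] w 0.0137 t 20.6
a -0.1382 b -0.0000 z 0.0840 | fa -5.01 fb 0.60 fz 1.48 My [-0.6   0.01  0.  ] w 0.0132 t 20.9
a -0.1356 b -0.0000 z 0.0840 | fa -5.50 fb -0.42 fz 2.10 My [-0.62 -0.01  0.01] w 0.0137 t 21.2
a -0.1330 b -0.0000 z 0.0840 | fa -4.97 fb 0.47 fz 1.86 My [-0.55 -0.02 -0.05] w 0.0135 t 21.5
a -0.1305 b 0.0000 z 0.0839 | fa -3.87 fb 0.12 fz 1.93 My [-0.53  0.04 -0.03] w 0.0138 t 21.8
a -0.1279 b 0.0000 z 0.0840 | fa -4.93 fb 0.31 fz 0.45 My [-0.54 -0.   -0.01] w 0.0137 t 22.1
a -0.1272 b 0.0000 z 0.0839 | fa -4.79 fb -0.19 fz 1.71 My [-0.59 -0.    0.04] w 0.0139 t 22.4
a -0.1264 b 0.0000 z 0.0840 | fa -4.34 fb 0.67 fz 1.88 My [-0.63 -0.01  0.01] w 0.0138 t 22.6
a -0.1256 b 0.0000 z 0.0840 | fa -5.78 fb 0.44 fz 2.16 My [-0.61  0.02  0.04] w 0.0137 t 22.9
a -0.1249 b 0.0000 z 0.0840 | fa -4.59 fb 0.62 fz 1.57 My 
[... 391 characters left out ...]
.08 -0.01] w 0.0136 t 24.1
a -0.1214 b -0.0000 z 0.0840 | fa -8.99 fb -0.04 fz 1.92 My [-1.18  0.15  0.02] w 0.0143 t 24.4
a -0.1206 b -0.0000 z 0.0840 | fa -7.95 fb -0.06 fz 1.97 My [-1.16  0.07  0.06] w 0.0137 t 24.6
a -0.1195 b -0.0000 z 0.0840 | fa -6.80 fb -0.89 fz 1.71 My [-0.92  0.06 -0.03] w 0.0139 t 24.9
a -0.1186 b 0.0000 z 0.0840 | fa -5.98 fb -0.54 fz 2.38 My [-0.77  0.04 -0.01] w 0.0138 t 25.1
a -0.1177 b -0.0000 z 0.0840 | fa -5.56 fb -0.37 fz 1.17 My [-0.71  0.   -0.  ] w 0.0138 t 25.4
a -0.1167 b 0.0001 z 0.0840 | fa -4.15 fb -0.29 fz 1.27 My [-0.59 -0.   -0.01] w 0.0138 t 25.6
a -0.1154 b 0.0001 z 0.0839 | fa -0.26 fb 0.12 fz 0.94 My [ 0.03 -0.1   0.03] w 0.0135 t 25.9
eased
```

Both clips have snapped down. Next I'll feel gently for the stop.

```bash
python3 - <<'E'
from h import *
a=-.1154; z=.0840
for i in range(8):
    a+=.0005
    h=r.line_to(at(a,0,z),vel=.005,threshold=6); ra,f=st()
    if h or -f>4: print("stop felt",h); break
E
```

```text
a -0.1149 b 0.0001 z 0.0839 | fa -2.82 fb 0.26 fz 0.69 My [-0.28 -0.01 -0.  ] w 0.0142 t 26.2
a -0.1144 b 0.0001 z 0.0839 | fa -4.13 fb -0.08 fz 1.52 My [-0.44  0.11 -0.05] w 0.0142 t 26.5
stop felt False
```

```bash
python3 - <<'E'
from h import *
print(r.line_to(at(-.1138,0,.084),vel=.005,threshold=6)); st()
r.line_to(at(-.1149,0,.084),vel=.005); st()
r.release(); st()
r.line_to(at(-.1149,0,.20),vel=.1); 
r.line_to(at(-.25,-.12,.25),vel=.2); r.wait(.3); st()
t=eyes.get_image("top"); s=eyes.get_image("scene")
A=cv2.resize(s[170:270,190:390,::-1],(800,400),interpolation=cv2.INTER_CUBIC); B=cv2.resize(t[190:240,180:380,::-1],(800,200),interpolation=cv2.INTER_CUBIC)
cv2.imwrite("pics/f.png",np.vstack([A,B]))
E
```

```text
False
a -0.1142 b -0.0000 z 0.0840 | fa -6.18 fb 0.25 fz 0.43 My [-0.72  0.03  0.04] w 0.0137 t 26.8
a -0.1143 b 0.0000 z 0.0840 | fa 2.28 fb -0.72 fz -0.12 My [ 0.51 -0.18 -0.07] w 0.0138 t 27.1
a -0.1149 b 0.0000 z 0.0840 | fa -0.54 fb 0.63 fz 0.13 My [ 0.04 -0.02 -0.02] w 0.0880 t 28.3
a -0.2496 b -0.1198 z 0.2501 | fa 0.91 fb 0.37 fz 0.47 My [0.02 0.07 0.05] w 0.0879 t 31.0
```

View pics/f.png

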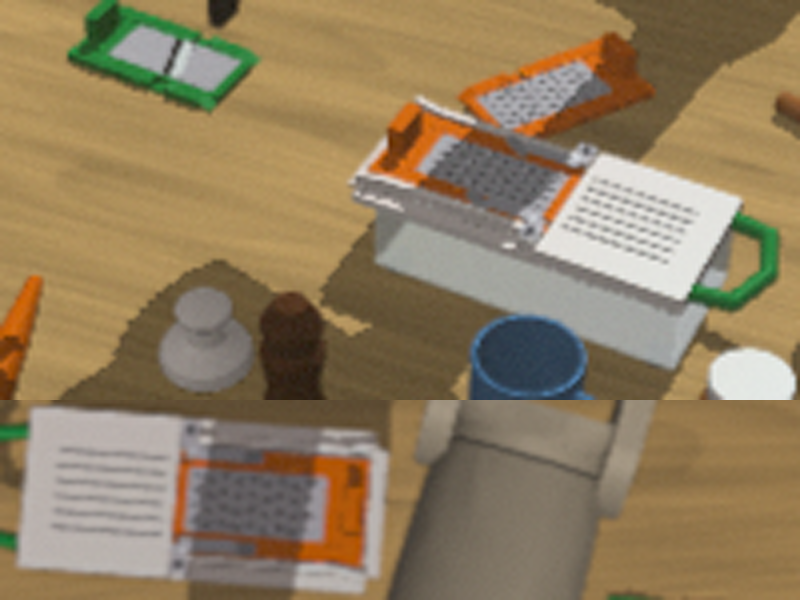

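The insert's front edge is flush with the runway step (crop x≈182), it lies straight between the rails, and it has been released. The other things stand where they were.

```bash
python3 -c "
from bench import order
print(order.job_done())"
```

```text
the job is handed in; nothing more can be done
None
```

The coarse insert is home against the stop and released, with both clips snapped down as read from the push force easing to almost nothing, and the job is handed in; the judge returned no verdict.

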